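# Open the ticket-book rack: press the ratchet release and slide the jaw back

### The arm

A 7-joint arm with a two-finger parallel gripper is mounted at the origin on the work surface. World frame = base frame: x ahead of the robot, y to its left, z up, the work surface at z = 0. Lengths are in m, angles in rad, forces in N, time in s.
With the tool pointing down it reaches from about 0.425 to 0.925 m from the base axis. Payload 6.8 kg.
Tool frame: the origin (TCP) lies on the centre line of the jaws, within the pads' length; the fingertips stand 11 mm ahead of it and the grasp point (between the pads) lies 8 mm behind it; z points along the fingers, y is the direction in which the jaws open and shut (so a half turn about z gives the same grasp; the last joint's range is limited). The gripper opens to 85 mm and grips with 20 to 120 N. Pads are 22 mm wide; open, the fingers measure 114 mm over their backs; the gripper's body (76 mm by 85 mm) begins 54 mm behind the grasp point. The pads swing forward as they close: fully open they stand 13 mm farther back than shut.
Start: joints at [-1.448, 0.477, 0.022, 1.555, -0.011, 1.109, -0.083], TCP at [0.154, 0.657, 0.242] pointing down, gripper open.
Joint ranges: [-2.96, 2.96], [-0.34, 2.1], [-1.41, 1.46], [0.24, 2.44], [-1.37, 4.51], [0.17, 1.92], [-2.96, 2.96]. Speed limits (rad/s): [2.39, 2.39, 3.14, 3.14, 3.14, 3.14, 3.14].

### API

Orientations are given as a rotation vector (axis times angle).
In Python, from bench import r gives the robot as it stands.
- The arm moves only by the tool send_rows, never from a script. Its argument "deltas" is a list of rows, each a list of 7 numbers: the opening, from 0 (shut) to 1 (fully open), then the shift along the tool's x, y, z as a fraction of full scale, then the turn, a rotation vector about the tool's x, y, z as a fraction of full scale. In form: [[hand, x, y, z, ax, ay, az], ...]. A call has 1 to 20 rows; each row is the pose to reach, as a shift and turn from the pose commanded when the call began, along the tool's axes at that moment, turning the shorter way round; what a row does not reach only later rows make up. Full scale, the value 1, is 150 mm for a shift and 180 degrees for a turn. A row lasts 1/12 s, in which the tool goes at most 41.7 mm and 7.16 degrees, less where a joint would pass 70% of its speed; a pose out of reach is approached as far as the arm can. A call with a number of a shift or a turn outside -1 to 1 is refused whole. A call with a gripper value outside its range is refused whole. The fingers move at their own pace and stop on an object; "squeeze" is the grip in N (left out, the last holds). Time passes only in rows, so rows that repeat a pose let the fingers close. It gives the time, the measured TCP pose, the force and the opening at its end, in the units of the state.
- r.get_obs(): the state, without advancing time (a new reading comes with each control period).
- r.grab_frame(name): name is "side" or "top"; returns a dict with "pixels" (400x640x3 uint8, red, green, blue), "camera_matrix" (3x3 intrinsics, pixels), "rvec" (rotation vector, rad) and "tvec" (3), from world to camera coordinates, as OpenCV has them. Camera axes: x right, y down, z forward; pixel columns grow to the right and rows downward; lengths in m; the calibration is good to about 2 mm. A picture is of the moment at which its call begins. There is no depth.
- r.hand_in(): hands the job in, once; it reports no verdict.
The state is a dict: "clock": time; "joints": joint angles; "qvel": joint speeds; "tau": joint torques, N m; "tcp_pos": TCP position; "orientation": TCP orientation; "contact_force": force on the tool from outside, world axes, zero at the start; "moment": the same for the moment, N m; "grip_width": finger opening in m.
Only numpy, scipy, OpenCV 4.12 (cv2) and the standard library are available. Lean on these libraries where they do the work, as an engineer would, in place of code of your own. Each camera call takes 0.05 s, during which the arm holds its last target. There are 200 camera calls.

### The job

Make room in the ticket-book rack for the next book: with a fingertip press down the thumb paddle of the sliding jaw to release its ratchet and, keeping it pressed, push the jaw away from the books along its bar, all the way back to the end stop; then let go so that the paddle springs up again. Only press and push, do not grasp or lift anything, and leave the books in the rack standing and the spare book, the hand radio and the stamp where they are.

Things in the scene. Friction and masses are not known exactly. Their poses are not given: they have to be found in the camera images.
- rack: grey steel rack screwed to the desk, 380 x 200 mm. Origin: on the desk under the middle of the ratchet bar (12 mm wide, toothed top 45 mm high). x: along the bar from the fixed end plate (x = -182 mm, 95 mm high) to the end stop (post at x = 170 to 190 mm, 61 mm high). y: across the tray; the books stand at y = 24 to 172 mm, 5 mm above the desk. z: up
- jaw (a joint): place of the sliding jaw along the bar in m: 0 nearly at the books, growing along the rack's x, 0.130 fully back with its carriage at the end stop; starts at 0.006 to 0.036. Friction about 1 N. The ratchet (8 mm teeth) bars its way back unless the paddle is down. Steel plate at rack y = 24 to 172 mm, top 92 mm high, on a black carriage 40 mm wide that straddles the bar and reaches 116 mm behind
- release (a joint): angle of the thumb paddle in rad: 0 up with its pawl between two teeth (up to 0.11 if on a tooth), 0.24 fully down at its stop; the pawl clears all teeth above 0.12. A spring lifts it: at the paddle's middle 3 N start it, 6.5 N hold it fully down, 8 mm below its rest. Let go at the end stop, it returns to 0
- release_pad (a point): middle of the top of the thumb paddle, a bare steel plate with dark ribs, 50 mm long (along the bar) and 36 mm wide on top of the jaw's carriage, level and 66 mm above the desk at rest; the point moves with it. Pressed straight down it turns about a pivot 36 mm further along the rack's x
- thumb_stop (a point): on the jaw: upright face of the black pivot housing (40 mm wide, top 92 mm above the desk) at the paddle's rear end, 24 mm along the rack's x from the paddle's middle; the point is 80 mm above the desk. A finger holding the paddle down pushes the jaw back by bearing on this face, along the rack's x
- jaw_face (a point): middle of the upper edge of the jaw plate, on the face towards the books, 92 mm above the desk
- end_stop (a point): top edge of the face of the end stop that the carriage meets, 61 mm above the desk, on the bar's line
- book1_center (a point): centre of the ticket book next to the fixed end plate: A6 bound book, 148 x 105 x 32 mm, 0.4 kg, grey covers, standing on its long edge, top 110 mm above the desk
- book2_center (a point): centre of the middle ticket book in the rack, the same kind
- book3_center (a point): centre of the ticket book next to the jaw, the same kind
- new_book_center (a point): centre of the spare ticket book lying flat on the desk beside the rack, 105 x 148 mm, 32 mm high
- radio_center (a point): centre of the body of the black hand radio standing upright on the desk off the end-plate end of the rack, 36 x 58 x 112 mm, its aerial up to 172 mm
- stamp_center (a point): centre of the self-inking hand stamp standing on the desk off the end-stop end of the rack, 62 x 38 mm, 62 mm high
Things that resemble listed ones, but are neither listed nor needed, are in the scene too. Leave any blue or red look-alike of the part that bears book2_center alone.

How it is judged:
On the way, in this order (a step that is already met when the one before it is completed fails the run):
1. the release paddle is pressed down while the jaw is still where it stood (value of joint release above 0.1 rad and distance of jaw_face from where it was at the start of the episode below 0.02 m), for 0.05 s.
2. the jaw has been pushed back to the end stop (value of joint jaw above 0.124 m), for 0.1 s.
At the end, for the whole second after the job is handed in: The jaw rests fully back, within 6 mm of the end stop, the paddle has sprung up again (within 0.06 rad of its rest), and the three books still stand upright in the rack (within 0.2 rad) (value of joint jaw above 0.124 m and velocity of joint jaw between -0.01 and 0.01 m/s and value of joint release below 0.06 rad and angle between each of book1_center, book2_center, book3_center's own z axis and vertical below 0.2 rad); the robot touches nothing.
It fails at once if a book in the rack is tipped or shifted by more than 25 mm (distance of any of book1_center, book2_center, book3_center from where it was at the start of the episode above 0.025 m).
It fails at once if a book, the radio or the stamp is lifted (its centre more than 15 mm above where it stood) (height (world z) of any of book1_center, book2_center, book3_center above 0.0725 m or height (world z) of new_book_center above 0.031 m or height (world z) of radio_center above 0.071 m or height (world z) of stamp_center above 0.046 m).
It fails at once if the spare book, the radio or the stamp is moved by more than 25 mm (distance of any of new_book_center, radio_center, stamp_center from where it was at the start of the episode above 0.025 m).
It also fails if it takes over 40 s, if anything falls off the work surface, if the arm or the gripper's body presses on something with over 40 N, if the wrist force passes 120 N, or if a joint passes its speed limit or range.

## Working session

There is one attempt and no reset: what is moved stays moved. The work goes in short steps, Python scripts to look and compute and a tool call to move; the robot and the scene stay as the last step left them, time stands still between calls to the robot, and variables do not carry over. Pictures are saved under pics/ and viewed, about 8 in all and at most 12, crops included, and the job is handed in when it is done.

Besides the shell and the picture viewer there is one more tool, called after "Emit:" as name(argument=value, ...) on one line, values as JSON. send_rows: Moves the arm, as the interface text tells. Shift numbers are shares of 150 mm and turn numbers shares of 180 degrees, none past 1 either way. Its arguments: {"type":"object","properties":{"deltas":{"type":"array","items":{"type":"array","items":{"type":"number"}}},"squeeze":{"type":"number"}},"required":["deltas"]}

```bash
mkdir -p pics
python3 - <<'E'
from bench import r
import cv2,pickle
o=r.get_obs();print(o)
for n in("top","side"):
    f=r.grab_frame(n);pickle.dump(f,open(n+".pkl","wb"));cv2.imwrite(f"pics/{n}0.png",f["pixels"][:,:,::-1]);print(n,f["camera_matrix"],f["rvec"],f["tvec"])
E
```

```text
{'clock': 0.0, 'joints': array([-1.44809845,  0.47783619,  0.02238658,  1.55646123, -0.01149453,
        1.10933079, -0.08309872]), 'qvel': array([-0.00138875,  0.00048365,  0.00014175, -0.00122885, -0.00152566,
       -0.00121819, -0.00054985]), 'tau': array([-6.75378615e-04, -5.96465242e+01,  1.60764221e+00, -2.81180942e+01,
        1.24591507e-02,  9.49209498e-03, -3.58576273e-06]), 'tcp_pos': array([0.15431893, 0.65651918, 0.24129831]), 'orientation': array([-3.61752009e-01, -3.12064364e+00,  2.99409664e-03]), 'contact_force': array([ 1.66866307, -0.78556516,  0.80755572]), 'moment': array([-0.00233843,  0.05326877, -0.03492775]), 'grip_width': 0.08525202928175359}
top [[390.35085246   0.         316.546384  ]
 [  0.         390.35085246 197.71588522]
 [  0.           0.           1.        ]] [ 2.15370248 -2.13277966  0.09606579] [-0.04439135  0.56120298  0.93253834]
side [[383.12596552   0.         315.1455538 ]
 [  0.         383.12596552 204.45458523]
 [  0.           0.           1.        ]] [ 0.78351015 -2.50131003  1.19682308] [0.41575508 0.28842095 0.67293354]
```

View pics/top0.png

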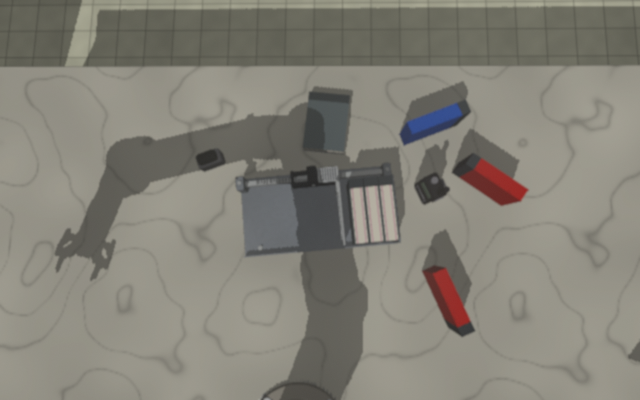

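View pics/side0.png

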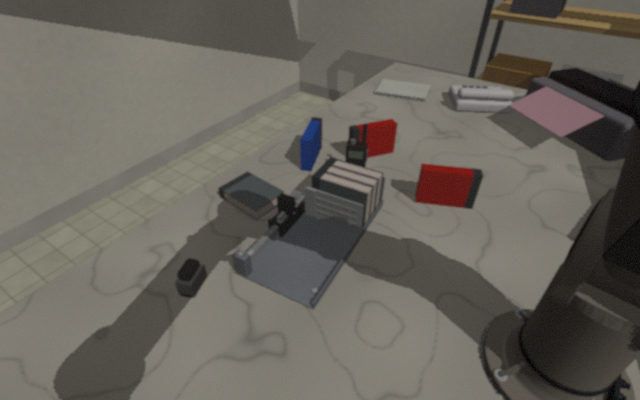

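Top: rack at about (240–400, 165–255), with the carriage at (310,177), the bright paddle at (329,173), the end stop at (241,183) and the end plate on the right. Next I'll take a closer crop and work out the scale.

```bash
cat > h.py <<'E'
import numpy as np,cv2,pickle
from scipy.spatial.transform import Rotation as R
def ray(f,uv,z):
    uv=np.array(uv,float).reshape(-1,2);A=R.from_rotvec(np.ravel(f["rvec"])).as_matrix();c=-A.T@np.ravel(f["tvec"])
    d=np.c_[uv,np.ones(len(uv))]@np.linalg.inv(f["camera_matrix"]).T@A
    return c+d*((z-c[2])/d[:,2])[:,None]
def proj(f,p): return cv2.projectPoints(np.array(p,float).reshape(-1,3),f["rvec"],f["tvec"],f["camera_matrix"],None)[0].reshape(-1,2)
E
python3 - <<'E'
from h import *
t=pickle.load(open("top.pkl","rb"));s=pickle.load(open("side.pkl","rb"))
print(proj(t,[[0,0,0],[.154,.657,.24]]),proj(s,[.154,.657,.24]))
print(ray(t,[(241,183),(388,169),(329,173)],.06))
a=cv2.resize(t["pixels"][150:265,225:410,::-1],None,fx=4.3,fy=4.3,interpolation=cv2.INTER_CUBIC)
b=cv2.resize(s["pixels"][150:310,215:395,::-1],None,fx=4,fy=4,interpolation=cv2.INTER_CUBIC)
b=cv2.resize(s["pixels"][155:285,225:395,::-1],None,fx=4.5,fy=4.5,interpolation=cv2.INTER_CUBIC)
cv2.imwrite("pics/t1.png",a);cv2.imwrite("pics/s1.png",b)
E
```

```text
[[297.96462788 432.62961625]
 [-58.97741362 396.44324906]] [[ 122.44233702 1066.38971643]]
[[ 0.5930109   0.14453387  0.06      ]
 [ 0.62957405 -0.21157354  0.06      ]
 [ 0.61894773 -0.06927118  0.06      ]]
```

View pics/t1.png

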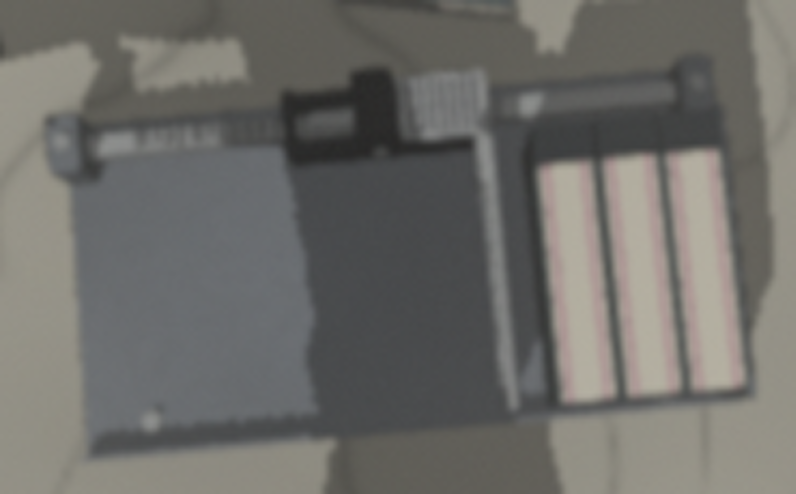

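View pics/s1.png

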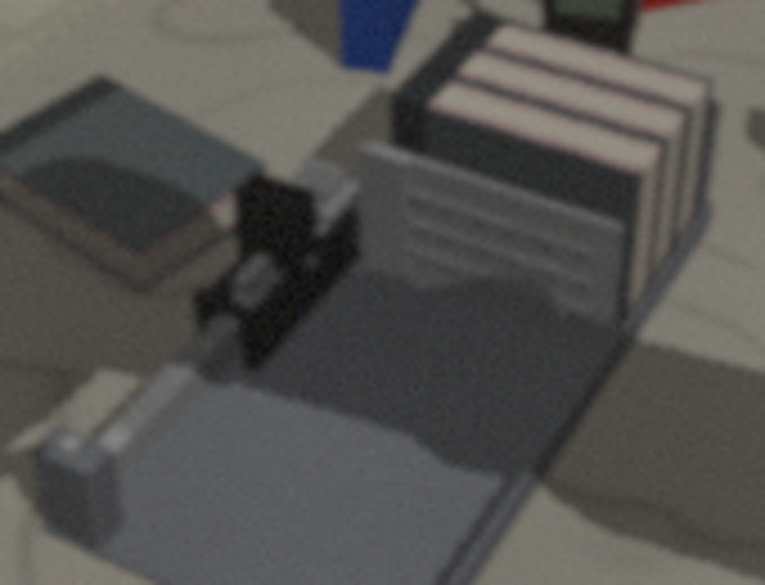

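Run:
```python
from h import *
t=pickle.load(open("top.pkl","rb"));s=pickle.load(open("side.pkl","rb"))
T=lambda p,z:ray(t,np.array(p)/4.3+[225-.4,150-.4],z)[:,:2].round(4).tolist()
S=lambda p,z:ray(s,np.array(p)/4.5+[225-.4,155-.4],z)[:,:2].round(4).tolist()
print("cam",ray(t,[(0,0)],9)-0)
print("paddle corners",T([(408,82),(485,70),(488,135),(415,140)],.066))
print("paddle side",S([(305,160),(358,180),(318,213)],.066))
print("housing top corners",T([(352,72),(390,68),(397,140),(358,145)],.092))
print("housing side",S([(240,180),(318,190)],.092))
print("stop top corners",T([(47,118),(80,116),(84,150),(52,160)],.061))
print("stop side",S([(40,438),(70,430),(118,450),(80,462)],.061))
print("jaw plate edge top",T([(488,135),(515,410)],.092))
print("jaw plate side",S([(362,145),(622,220)],.092))
print("tray near corners",T([(88,458),(750,395)],.005))
```

```text
cam [[-4.99595806 -7.56982415  9.        ]]
paddle corners [[0.6283, -0.0462], [0.6354, -0.0894], [0.5985, -0.0912], [0.5954, -0.0505]]
paddle side [[0.6379, -0.088], [0.6024, -0.09], [0.6028, -0.0539]]
housing top corners [[0.6285, -0.0163], [0.6309, -0.037], [0.5911, -0.0413], [0.5882, -0.0201]]
housing side [[0.6334, -0.0271], [0.5941, -0.0438]]
stop top corners [[0.6075, 0.1582], [0.6087, 0.1395], [0.5893, 0.1365], [0.5834, 0.1545]]
stop side [[0.6115, 0.1513], [0.6035, 0.1394], [0.5761, 0.1362], [0.5854, 0.1519]]
jaw plate edge top [[0.5941, -0.0907], [0.4462, -0.1057]]
jaw plate side [[0.5986, -0.0894], [0.4502, -0.1128]]
tray near corners [[0.4156, 0.1403], [0.4566, -0.2453]]
```

Emit:
send_rows(deltas=[[0, -1, -1, 0, 0, 0, 0], [0, -1, -1, 0, 0, 0, 0], [0, -1, -1, 0, 0, 0, 0], [0, -1, -1, 0, 0, 0, 0], [0, -1, -1, 0, 0, 0, 0], [0, -1, -1, 0, 0, 0, 0]], squeeze=20)

```text
clock: 0.6
tcp_pos: [0.2717, 0.4692, 0.2419]
orientation: [0.377, 3.117, -0.007]
contact_force: [0.2, -0.8, -0.5]
grip_width: 0.0124
```

Emit:
send_rows(deltas=[[0, -1, -1, 0, 0, 0, 0], [0, -1, -1, 0, 0, 0, 0], [0, -1, -1, 0, 0, 0, 0], [0, -1, -1, 0, 0, 0, 0], [0, -1, -1, 0, 0, 0, 0], [0, -1, -1, 0, 0, 0, 0]])

```text
clock: 1.1
tcp_pos: [0.3816, 0.2891, 0.2422]
orientation: [0.378, 3.118, -0.004]
contact_force: [0.1, -0.1, 0.8]
grip_width: -0.0003
```

Emit:
send_rows(deltas=[[0, -1, -1, 0, 0, 0, 0], [0, -1, -1, 0, 0, 0, 0], [0, -1, -1, 0, 0, 0, 0], [0, -1, -1, 0, 0, 0, 0], [0, -1, -1, 0, 0, 0, 0], [0, -1, -1, 0, 0, 0, 0]])

```text
clock: 1.6
tcp_pos: [0.4927, 0.1086, 0.2426]
orientation: [0.377, 3.116, -0.004]
contact_force: [-0.7, -0.8, -0.7]
grip_width: 0.0001
```

Emit:
send_rows(deltas=[[0, -1, -0.89, 0, 0, 0, 0.392], [0, -1, -0.89, 0, 0, 0, 0.392], [0, -1, -0.89, 0, 0, 0, 0.392], [0, -1, -0.89, 0, 0, 0, 0.392], [0, -1, -0.89, 0, 0, 0, 0.392], [0, -1, -0.89, 0, 0, 0, 0.392], [0, -1, -0.89, 0, 0, 0, 0.392], [0, -1, -0.89, 0.5, 0, 0, 0.392], [0, -1, -0.89, 0.5, 0, 0, 0.392], [0, -1, -0.89, 0.5, 0, 0, 0.392], [0, -1, -0.89, 0.5, 0, 0, 0.392], [0, -1, -0.89, 0.5, 0, 0, 0.392]])

```text
clock: 2.6
tcp_pos: [0.6052, -0.0477, 0.1671]
orientation: [2.094, 2.342, -0.001]
contact_force: [0.6, 0.3, 0.1]
grip_width: 0.0004
```

Run:
```python
from h import *
from bench import r
o=r.get_obs();print(o["tcp_pos"]);M=R.from_rotvec(o["orientation"]).as_matrix();print(M.round(3))
out=[]
for n in("top","side"):
    f=r.grab_frame(n);pickle.dump(f,open(n+"1.pkl","wb"))
    q=proj(f,[[.614,-.065,.066],[.6115,-.041,.08]]);print(q)
    c=(200,100,130,100) if n=="side" else (250,130,130,100)
    x,y,w,h=c
    if n=="side": y=150;x=230
    out.append(cv2.resize(f["pixels"][y:y+h,x:x+w,::-1],None,fx=3,fy=3,interpolation=cv2.INTER_CUBIC))
cv2.imwrite("pics/c2.png",np.hstack(out))
```

```text
[ 0.60524202 -0.04773387  0.16712177]
[[-0.112  0.994 -0.   ]
 [ 0.994  0.112 -0.001]
 [-0.001 -0.    -1.   ]]
[[327.20833419 174.55457186]
 [317.05275992 174.46858774]]
[[294.38663009 198.0290355 ]
 [288.96612727 198.8334775 ]]
```

View pics/c2.png

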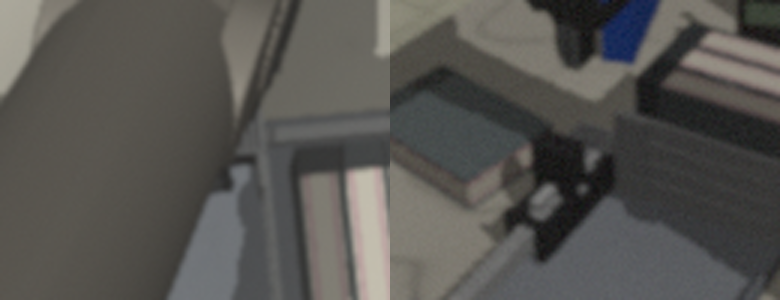

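The top view is blocked by the arm. In the side view the fingertip is at about (292,172), above the housing. I'll lower it to just above the paddle and look again.

Emit:
send_rows(deltas=[[0, -0.09, 0.046, 0, 0, 0, 0], [0, -0.09, 0.046, 0.2, 0, 0, 0], [0, -0.09, 0.046, 0.4, 0, 0, 0], [0, -0.09, 0.046, 0.48, 0, 0, 0], [0, -0.09, 0.046, 0.48, 0, 0, 0], [0, -0.09, 0.046, 0.48, 0, 0, 0]])

```text
clock: 3.2
tcp_pos: [0.6137, -0.0609, 0.096]
orientation: [2.097, 2.339, 0.0]
contact_force: [-0.0, -0.2, 0.8]
grip_width: 0.0
```

Run:
```python
from h import *
from bench import r
o=r.get_obs();p=o["tcp_pos"];print(p)
f=r.grab_frame("side")
q=proj(f,[p-[0,0,.011],[.614,-.065,.066],[.6115,-.041,.066]]);print(q,(q-[240,145])*7)
cv2.imwrite("pics/c3.png",cv2.resize(f["pixels"][145:225,240:350,::-1],None,fx=7,fy=7,interpolation=cv2.INTER_CUBIC))
```

```text
[ 0.61367966 -0.06093765  0.09602819]
[[293.20494981 192.74201339]
 [294.38663009 198.0290355 ]
 [289.22013204 203.37856212]] [[372.43464869 334.1940937 ]
 [380.7064106  371.2032485 ]
 [344.54092429 408.64993484]]
```

View pics/c3.png

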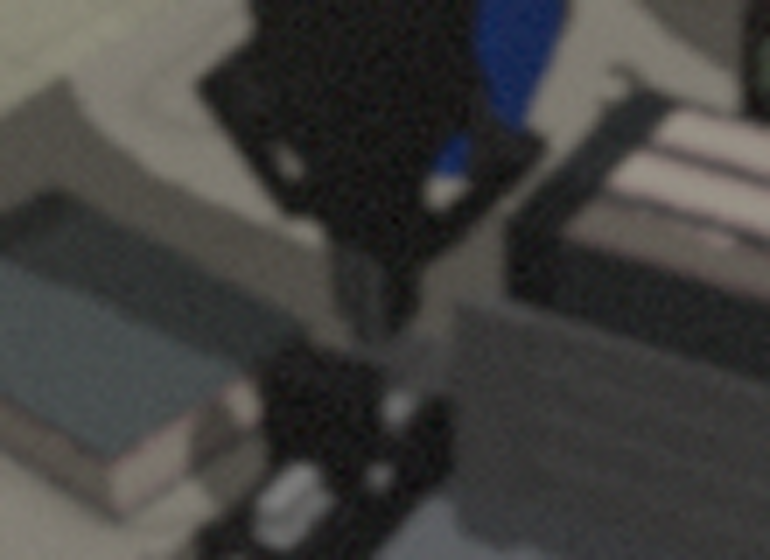

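The fingertip is at (375,345) in the crop, above the paddle, behind the housing and clear of the jaw plate. Next I'll press down gently.

Emit:
send_rows(deltas=[[0, 0, 0, 0.07, 0, 0, 0], [0, 0, 0, 0.12, 0, 0, 0], [0, 0, 0, 0.14, 0, 0, 0], [0, 0, 0, 0.14, 0, 0, 0]])

```text
clock: 3.58
tcp_pos: [0.6141, -0.0607, 0.0745]
orientation: [2.097, 2.338, 0.002]
contact_force: [0.6, 0.4, 5.0]
grip_width: -0.0001
```

Emit:
send_rows(deltas=[[0, 0, 0, 0.02, 0, 0, 0], [0, 0, 0, 0.035, 0, 0, 0], [0, 0, 0, 0.035, 0, 0, 0], [0, 0, 0, 0.035, 0, 0, 0]])

```text
clock: 3.92
tcp_pos: [0.6142, -0.0613, 0.0704]
orientation: [2.097, 2.337, 0.002]
contact_force: [-1.2, -1.0, 9.5]
grip_width: 0.0002
```

Emit:
send_rows(deltas=[[0, 0.02, 0, 0, 0, 0, 0], [0, 0.04, 0, 0, 0, 0, 0], [0, 0.06, 0, 0, 0, 0, 0], [0, 0.08, 0, 0, 0, 0, 0], [0, 0.11, 0, 0, 0, 0, 0], [0, 0.14, 0, 0, 0, 0, 0], [0, 0.17, 0, 0, 0, 0, 0], [0, 0.2, 0, 0, 0, 0, 0]])

```text
clock: 4.58
tcp_pos: [0.6111, -0.0316, 0.0704]
orientation: [2.097, 2.336, 0.002]
contact_force: [-0.2, -1.1, 8.4]
grip_width: -0.0
```

Emit:
send_rows(deltas=[[0, 0.04, 0, 0, 0, 0, 0], [0, 0.08, 0, 0, 0, 0, 0], [0, 0.12, 0, 0, 0, 0, 0], [0, 0.16, 0, 0, 0, 0, 0], [0, 0.2, 0, 0, 0, 0, 0], [0, 0.24, 0, 0, 0, 0, 0], [0, 0.28, 0, 0, 0, 0, 0], [0, 0.32, 0, 0, 0, 0, 0], [0, 0.36, 0, 0, 0, 0, 0], [0, 0.4, 0, 0, 0, 0, 0]])

```text
clock: 5.42
tcp_pos: [0.6049, 0.0283, 0.0704]
orientation: [2.097, 2.336, 0.003]
contact_force: [0.6, -1.7, 8.3]
grip_width: 0.0
```

Emit:
send_rows(deltas=[[0, 0.03, 0, 0, 0, 0, 0], [0, 0.06, 0, 0, 0, 0, 0], [0, 0.09, 0, 0, 0, 0, 0], [0, 0.11, 0, 0, 0, 0, 0], [0, 0.13, 0, 0, 0, 0, 0], [0, 0.15, 0, 0, 0, 0, 0]])

```text
clock: 5.92
tcp_pos: [0.6026, 0.0504, 0.0705]
orientation: [2.096, 2.336, 0.003]
contact_force: [1.5, -9.5, 10.5]
grip_width: -0.0001
```

Emit:
send_rows(deltas=[[0, 0.015, 0, 0, 0, 0, 0], [0, 0.025, 0, 0, 0, 0, 0], [0, 0.025, 0, 0, 0, 0, 0], [0, 0.025, 0, 0, 0, 0, 0]])

```text
clock: 6.25
tcp_pos: [0.6026, 0.0505, 0.071]
orientation: [2.098, 2.331, 0.0]
contact_force: [1.8, -9.0, 10.3]
grip_width: 0.0001
```

Run:
```python
from h import *
from bench import r
f=r.grab_frame("side")
cv2.imwrite("pics/c4.png",cv2.resize(f["pixels"][155:285,215:375,::-1],None,fx=4.5,fy=4.5,interpolation=cv2.INTER_CUBIC))
```

```text
(no output)
```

View pics/c4.png

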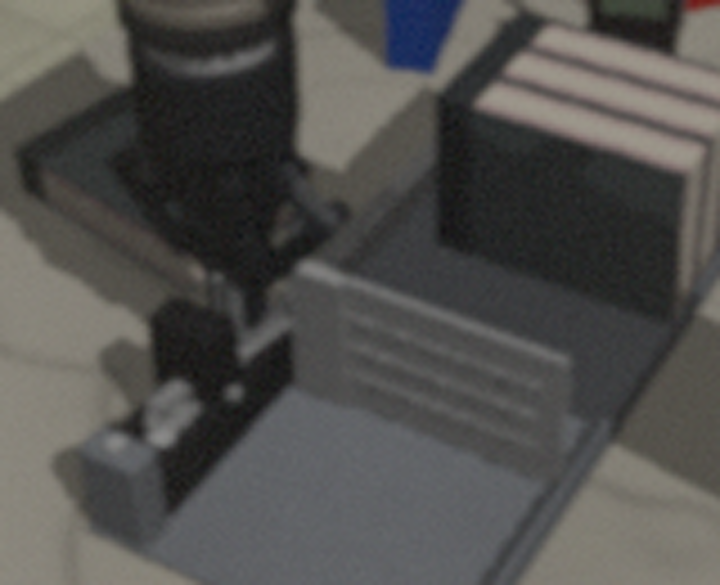

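The carriage is against the post at about (160,500) and the books are standing. Now I'll lift straight up.

Emit:
send_rows(deltas=[[0, 0, 0, -0.03, 0, 0, 0], [0, 0, 0, -0.06, 0, 0, 0], [0, 0, 0, -0.1, 0, 0, 0], [0, 0, 0, -0.2, 0, 0, 0], [0, 0, 0, -0.4, 0, 0, 0], [0, 0, 0, -0.6, 0, 0, 0], [0, 0, 0, -0.8, 0, 0, 0], [0, 0, 0, -1, 0, 0, 0], [0, 0, 0, -1, 0, 0, 0], [0, 0, 0, -1, 0, 0, 0]])

```text
clock: 7.13
tcp_pos: [0.6012, 0.0552, 0.2206]
orientation: [2.096, 2.339, 0.004]
contact_force: [-0.0, -0.6, -1.2]
grip_width: 0.0001
```

Run:
```python
from h import *
from bench import r
f=r.grab_frame("side")
cv2.imwrite("pics/c5.png",cv2.resize(f["pixels"][155:285,215:375,::-1],None,fx=4.5,fy=4.5,interpolation=cv2.INTER_CUBIC))
```

```text
(no output)
```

View pics/c5.png

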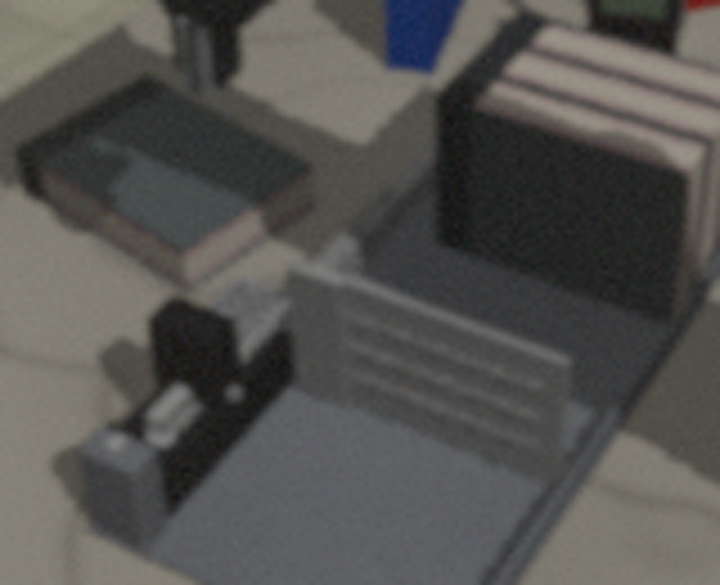

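Run:
```python
from h import *
from bench import r
s=pickle.load(open("side.pkl","rb"))
S=lambda p,z:ray(s,np.array(p)/4.5+[215-.4,155-.4],z)[0,:2]
a=np.array([-.105,.9945])
print("plate",S((295,265),.092)@a,"end",S((572,358),.092)@a,"stop face top",S((162,460),.061)@a,S((115,430),.061)@a, "housing face",S((232,318),.092)@a)
print(r.get_obs()["contact_force"]);r.hand_in()
```

```text
plate -0.037192467628362105 end -0.04269347150564725 stop face top 0.08034667073560235 0.07530968412899504 housing face 0.010642498957334044
[-0.01393962  0.70399842 -1.75012083]
the job is handed in; nothing more can be done
```

I pressed the paddle down with the shut fingertip, pushed the jaw back to the end stop with the paddle held down, then lifted straight off and handed the job in. No verdict was reported.

- **Paddle press:** the force reached about 9.5 N with the tip roughly 6.6 mm below the paddle's rest height. That fits the paddle being at its stop before the jaw moved.
- **Push:** the finger travelled about 112 mm. Resistance was only 1–2 N until the end, when the force rose to 9.5 N and the finger stopped moving. It stayed stopped when I commanded almost 4 mm more.
- **After lifting off:** the side picture shows the carriage against the end stop, the paddle up, the three books standing and the spare book undisturbed. The gripper was about 0.15 m above the paddle, with only sensor noise on the force.
- **Distance check:** by rough pixel measurement the jaw plate is 112–123 mm from the stop face, against 116 mm nominal. The spread is wider than the 6 mm tolerance, so the evidence for full travel is the stall and the picture.
- **Not checked:** I did not look at the stamp again, and the radio was only partly in view at the end. The arm did not go near either one.

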